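# Rotate the jars in the glass-nugget row

## Robot

A 7-joint arm with a two-finger parallel gripper is mounted at the origin on the work surface. World frame = base frame: x ahead of the robot, y to its left, z up, the work surface at z = 0. Lengths are in mm, angles in degrees, forces in N, time in s.
With the tool pointing down it reaches from about 400 to 900 mm from the base axis. Payload 5.6 kg.
Tool frame: the origin (TCP) lies midway between the tips of the shut fingers; the grasp point (between the pads) lies 19 mm behind it; z points along the fingers, y is the line along which they close (so a half turn about z gives the same grasp; the last joint's range is limited). The gripper opens to 92 mm and grips with 3 to 60 N. Pads are 20 mm wide; open, the fingers measure 128 mm over their backs; the gripper's body (75 mm by 189 mm) begins 69 mm behind the grasp point.
Start: joints at [-66.578, 26.786, -0.665, 91.828, 0.344, 61.387, -3.226], TCP at [283.821, 584.769, 214.592] pointing down, gripper open.
Joint ranges: [-144.91, 144.91], [-17.63, 115.5], [-89.93, 88.59], [15.96, 139.68], [-74.01, 254.01], [8.47, 105.57], [-167.45, 167.45]. Speed limits (degrees/s): [147.25, 147.25, 180, 180, 180, 180, 180].

## Interface

Orientations are given as a 3x3 rotation matrix whose columns are the frame's x, y, z axes.
In Python, from workcell import r, gripper_open, gripper_close, kinematics, readout, vision, ticket gives the robot as it stands. Calls block until the motion is done:
- r.move_to(position, orientation): joint-space move of the TCP to a pose.
- r.move_linear(position, frame=None, v=150, guard=None): straight line of the TCP; frame=None keeps the orientation; v is the mean speed in mm/s. With guard (N) it stops when the force on the tool has changed by that much, and returns True; else False.
- r.movej(angles): joint-space move.
- gripper_open() and gripper_close(): open the fingers fully, or close them until they stop; the grip force is fixed at half the most.
- r.pause(seconds).
- kinematics.inverse_kinematics(position, orientation): joint angles nearest the present ones, or None.
- readout.sense(): the state.
- vision.grab_frame(name): name is "scene" or "top"; returns the picture (400x640x3 uint8, blue, green, red); there is no depth.
- vision.camera_params(name): a dict with "K" (3x3 intrinsics, pixels), "R" (3x3) and "t" (3): a world point X has camera coordinates R X + t. Camera axes: x right, y down, z forward; pixel columns grow to the right and rows downward; lengths in mm; the calibration is good to about 2 mm. A picture is of the moment at which its call begins. camera_params takes no time and is no camera call.
A pose or a line that the arm cannot do raises r.PlanningError and nothing moves.
- ticket.sign_off(): hands the job in; it is judged then, once.
The state is a dict: "t": time; "qpos": joint angles; "joint_vel": joint speeds; "joint_efforts": joint torques, N m; "tool_pos": TCP position; "orientation": TCP orientation; "ft_force": force on the tool from outside, world axes, zero at the start; "moment": the same for the moment, N m; "gripper_width": opening from 0.0 (shut) to 1.0 (fully open); "finger_force": force on a finger pad.
Only numpy, scipy, OpenCV 4.12 (cv2) and the standard library are available. Lean on these libraries where they do the work, as an engineer would, in place of code of your own. Each camera call takes 0.05 s, during which the arm holds its last target. There are 200 camera calls.

## Task

I need the yellow jar from the wooden row rack: first clear the red and the blue jar in front of it into the grey side tray, then stand the yellow jar in the middle of the round cork mat. After that, with red and blue still in the tray, pull the white jar forward onto the spot the yellow one left, and put the new green jar from the carton on the rearmost spot behind it. Finally put red and blue each back on the very spot it came from, keeping all jars upright and leaving the black jar alone.

Things in the scene. Friction and masses are not known exactly. Their poses are not given: they have to be found in the camera images.
- jar_red: Red lidded jar, upright cylinder 50 mm across, 85 mm tall, 0.14 to 0.26 kg, white paper label; origin at the centre of its underside, z up. Starts on one of the two front spots of the rack (first or second, it varies); must return to that same spot.
- jar_blue: Blue lidded jar, upright cylinder 50 mm across, 85 mm tall, 0.14 to 0.26 kg, white paper label; origin at the centre of its underside, z up. Starts on the other of the two front spots of the rack; must return to that same spot.
- jar_yellow: Yellow lidded jar, upright cylinder 50 mm across, 85 mm tall, 0.14 to 0.26 kg, white paper label; origin at the centre of its underside, z up. The wanted one; starts on the third spot of the rack.
- jar_white: White lidded jar, upright cylinder 50 mm across, 85 mm tall, 0.14 to 0.26 kg, white paper label; origin at the centre of its underside, z up. Starts on the fourth (rearmost) spot of the rack.
- jar_green: Green lidded jar, upright cylinder 50 mm across, 85 mm tall, 0.14 to 0.26 kg, white paper label; origin at the centre of its underside, z up. The new stock; stands in the cardboard carton lid, before or behind the black jar: their axes are 100 mm apart along the lid, so grip with the fingers left and right of it.
- jar_black: Black lidded jar, upright cylinder 50 mm across, 85 mm tall, 0.14 to 0.26 kg, white paper label; origin at the centre of its underside, z up. Not part of the job; stays where it is in the carton lid.
- rack: Fixed wooden rack 280 mm long (x, away from the robot), 100 wide; origin: centre of underside; floor 10 mm up. Side rails and rear stop 24 high, lane 84 wide, front open. Four round white spots, 60 across, on the centre line at x = -99 (front), -33, +33, +99 mm (rearmost). Jars on neighbouring spots are 16 mm apart: grip across the lane (along y), above the rails.
- tray: Fixed empty grey plastic side tray, 220 mm (its x) by 110 mm (y), walls 20 mm high and 4 mm thick, floor 4 mm thick; origin at the centre of its underside. Takes two jars one behind the other, e.g. at x = -50 and +50 mm.
- mat: Fixed round cork mat, 100 mm across and 5 mm thick, with a thin dark circle 68 mm across round its middle; origin at the centre of its underside.
- carton: Fixed open cardboard carton lid, 210 mm (its x, pointing away from the robot) by 110 mm (y), walls 20 mm high and 4 mm thick, floor 4 mm thick; origin at the centre of its underside. The green and the black jar start in it.

How it is judged:
By the outcome, as a careful person would: the job done as asked, in the order asked, and still so for the second after the job is handed in, with the robot touching nothing.
It also fails if it takes over 144 s, if anything falls off the work surface, if the arm or the gripper's body presses on something with over 40 N, if the wrist force passes 120 N, or if a joint passes its speed limit or range.

## Working session

There is one attempt and no reset: what is moved stays moved. The work goes in short steps, each a Python script; the robot and the scene stay as the last script left them, time stands still between calls to the robot, and variables do not carry over. Pictures are saved under pics/ and viewed, at most 14 in all, crops included, and the job is handed in when it is done.

```bash
ls; mkdir -p pics
python3 - <<'E'
from workcell import r,readout,vision
import cv2
for n in("scene","top"):
    cv2.imwrite(f"pics/{n}0.png",vision.grab_frame(n)); p=vision.camera_params(n); print(n,p)
s=readout.sense();print(s)
E
```

```text
pics
scene {'K': array([[439.53166083,   0.        , 319.82998271],
       [  0.        , 439.53166083, 197.86298586],
       [  0.        ,   0.        ,   1.        ]]), 'R': array([[ 0.79959889,  0.60041748,  0.01185179],
       [ 0.35122823, -0.4515538 , -0.82020601],
       [-0.4871143 ,  0.6599985 , -0.57194549]]), 't': array([-422.20299741, -161.67001365, 1255.22666188])}
top {'K': array([[510.30718726,   0.        , 311.02361444],
       [  0.        , 510.30718726, 203.99488511],
       [  0.        ,   0.        ,   1.        ]]), 'R': array([[-0.00601797, -0.99991544,  0.01152847],
       [-0.98969118,  0.00430596, -0.14315313],
       [ 0.14309138, -0.01227112, -0.98963341]]), 't': array([ -13.7640777 ,  535.43201646, 1074.74942258])}
{'t': 0.1, 'qpos': array([-66.57640455,  26.83284215,  -0.66380174,  91.87518515,
         0.34515652,  61.3885606 ,  -3.22678248]), 'joint_vel': array([-0.12599211, -0.06682544, -0.02584468, -0.0165062 , -0.00376159,
       -0.00471485,  0.01211549]), 'joint_efforts': array([ 1.08553002e-03, -5.21643376e+01, -1.23564663e-02, -2.44368857e+01,
       -5.67605684e-02,  1.40235884e-02,  3.33502680e-05]), 'tool_pos': array([283.63477464, 584.25509255, 213.71755967]), 'orientation': array([[-8.99616813e-01,  4.36679798e-01, -5.86268174e-04],
       [ 4.36680166e-01,  8.99615499e-01, -1.54462932e-03],
       [-1.47092483e-04, -1.64558619e-03, -9.99998635e-01]]), 'ft_force': array([ 0.13324852, -0.36310566, -0.01398344]), 'moment': array([-0.04834021,  0.05338279,  0.01920509]), 'finger_force': 0.0, 'gripper_width': 0.9975716859791596}
```

View pics/scene0.png

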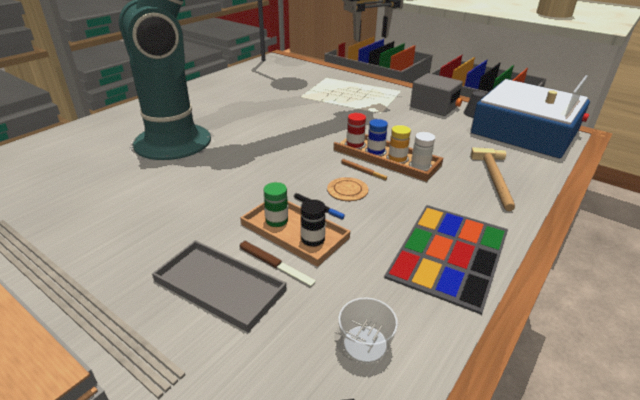

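View pics/top0.png

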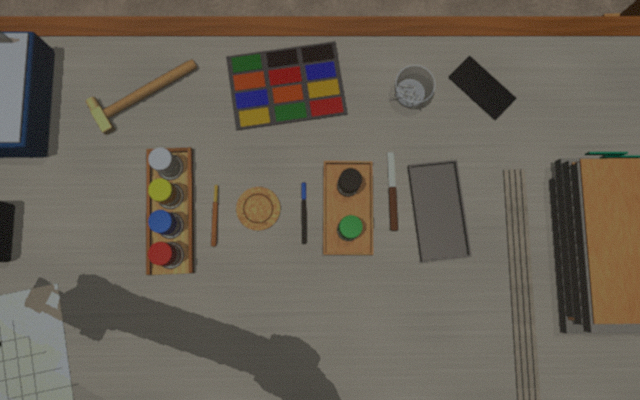

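The scene view shows red in front and blue second in the rack (356,115 / 378,122), then yellow and white. Green is in front of black in the carton. In the top view the mat is at (258,209), the carton at (348,209) and the tray at (438,212). Next I'll crop in closer.

Run:
```python
import cv2
a=cv2.imread("pics/top0.png")[135:285,135:480]; cv2.imwrite("pics/topc.png",cv2.resize(a,(794,345),interpolation=cv2.INTER_CUBIC))
a=cv2.imread("pics/scene0.png")[100:335,145:450]; cv2.imwrite("pics/scenec.png",cv2.resize(a,(778,599),interpolation=cv2.INTER_CUBIC))
```

```text
(no output)
```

View pics/topc.png

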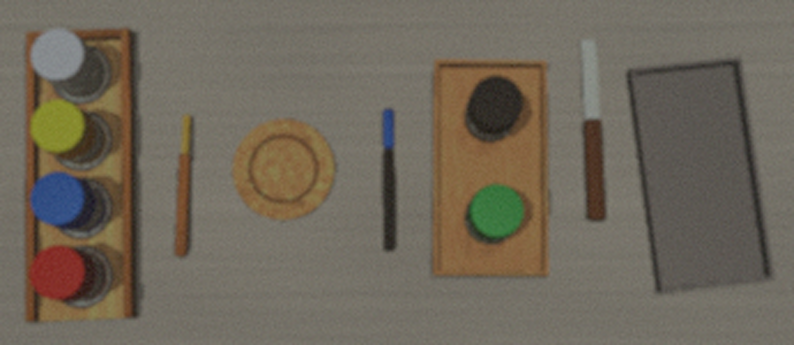

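View pics/scenec.png

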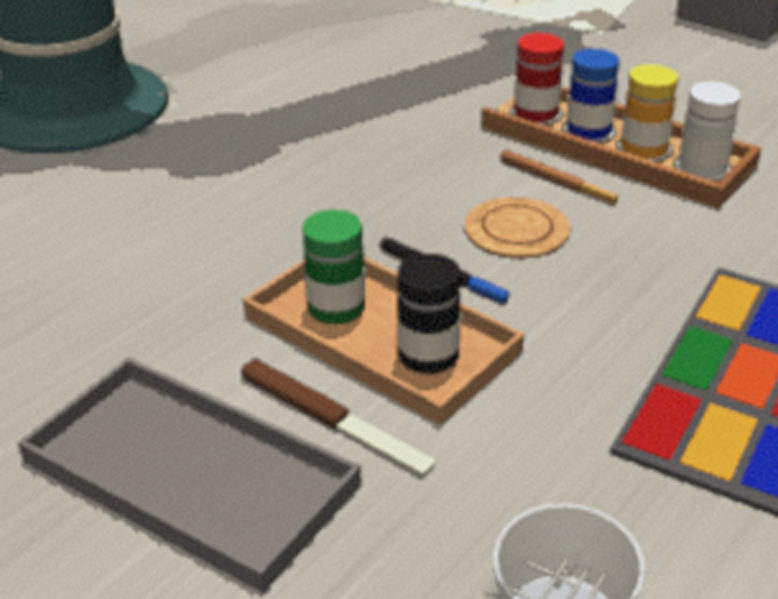

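The crops show the lid tops as clean bright discs in the top view, with their sides visible in the scene view. The mat is a plain disc, and the tray has a dark rim. Now I'll measure them.

```bash
cat > h.py <<'E'
import numpy as np, cv2
from workcell import vision
P={n:vision.camera_params(n) for n in("top","scene")}
def ray(n,uv):
    p=P[n]; d=p["R"].T@np.linalg.solve(p["K"],[*uv,1.]); return -p["R"].T@p["t"],d/np.linalg.norm(d)
def onplane(n,uv,z):
    c,d=ray(n,uv); return c+d*(z-c[2])/d[2]
def tri(a,b):
    (c1,d1),(c2,d2)=ray("top",a),ray("scene",b)
    s=np.linalg.lstsq(np.c_[d1,-d2],c2-c1,rcond=None)[0]; p,q=c1+s[0]*d1,c2+s[1]*d2
    return (p+q)/2,np.linalg.norm(p-q)
def proj(n,X):
    p=P[n]; x=p["K"]@(p["R"]@np.asarray(X,float)+p["t"]); return x[:2]/x[2]
# H lo,hi, S min,max, V min,max
LID={"top":dict(red=(170,6,140,255,60,255),blue=(105,125,120,255,80,255),yellow=(24,36,130,255,90,255),green=(50,75,110,255,70,255),white=(0,180,0,45,140,255),black=(0,180,0,90,0,50)),}
def blob(n,img,lim,roi,k=3):
    x0,y0,x1,y1=roi; hsv=cv2.cvtColor(cv2.GaussianBlur(img,(3,3),0)[y0:y1,x0:x1],cv2.COLOR_BGR2HSV)
    h,s,v=cv2.split(hsv); a,b,c,d,e,f=lim
    hm=(h>=a)&(h<=b) if a<=b else (h>=a)|(h<=b)
    m=(hm&(s>=c)&(s<=d)&(v>=e)&(v<=f)).astype(np.uint8)*255
    m=cv2.morphologyEx(m,cv2.MORPH_OPEN,np.ones((k,k),np.uint8))
    cs=cv2.findContours(m,cv2.RETR_EXTERNAL,cv2.CHAIN_APPROX_NONE)[0]
    if not cs: return None
    c=max(cs,key=cv2.contourArea); return c+np.array([x0,y0])
E
python3 - <<'E'
import cv2,numpy as np
t=cv2.imread("pics/top0.png");s=cv2.imread("pics/scene0.png")
def hsv(im,x,y):
    return np.median(cv2.cvtColor(im[y-1:y+2,x-1:x+2],cv2.COLOR_BGR2HSV).reshape(-1,3),0).astype(int)
for nm,im,L in(("top",t,dict(red=(160,254),blue=(161,222),bluebody=(176,226),yel=(160,190),yb=(173,197),white=(160,159),wb=(170,165),green=(351,227),black=(350,180),blackside=(345,193),mat=(243,209),carton=(348,205),tray=(438,215),trayrim=(410,190),table=(280,250),rackfloor=(185,260),rail=(148,240))),
 ("scene",s,dict(redtop=(356,116),redside=(356,121),bluetop=(378,121),blueside=(378,129),yeltop=(401,129),yelside=(401,136),whtop=(425,137),whside=(425,145),gtop=(275,188),gside=(275,198),btop=(313,206),bside=(313,216),mat=(332,188),table=(360,230),tray=(220,280)))):
    for k,v in L.items(): print(nm,k,hsv(im,*v))
E
```

```text
top red [  2 180 132]
top blue [109 157 131]
top bluebody [19 33 51]
top yel [ 32 173 137]
top yb [ 15 134  62]
top white [105  11 139]
top wb [19 37 68]
top green [ 62 129 118]
top black [16 46 48]
top blackside [18 52 61]
top mat [ 16 127 114]
top carton [ 16 131 134]
top tray [15 28 92]
top trayrim [21 30 76]
top table [ 21  30 117]
top rackfloor [ 18 121 113]
top rail [ 13 151 113]
scene redtop [  1 199 221]
scene redside [  1 195 115]
scene bluetop [109 182 186]
scene blueside [109 176  93]
scene yeltop [ 29 167 223]
scene yelside [ 22 179 135]
scene whtop [108   7 230]
scene whside [ 16  34 137]
scene gtop [ 66 150 164]
scene gside [ 66 143  84]
scene btop [150  20  42]
scene bside [60 36 25]
scene mat [ 16 127 212]
scene table [ 20  25 191]
scene tray [ 15  23 135]
```

```bash
cat > meas.py <<'E'
from h import *
LT=dict(red=(170,8,120,255,85,255),blue=(100,118,100,255,85,255),yellow=(27,38,110,255,95,255),white=(85,125,0,60,112,255),green=(52,75,80,255,80,255))
LS=dict(red=(170,8,120,255,165,255),blue=(100,118,100,255,135,255),yellow=(24,36,100,255,180,255),white=(85,130,0,40,195,255),green=(52,80,90,255,120,255))
def ell(c): return cv2.fitEllipse(c)
def jars(t,s,rt=(130,135,480,285),rs=(145,100,450,335),names=LT):
    o={}
    for k in names:
        a,b=blob("top",t,LT[k],rt),blob("scene",s,LS[k],rs,2)
        if a is None or b is None or len(a)<6 or len(b)<6: print(k,"missing");continue
        ea,eb=ell(a),ell(b); X,e=tri(ea[0],eb[0]); o[k]=X
        print(k,X.round(1),"gap",round(e,1),np.round(ea[0],1),np.round(ea[1],1),np.round(eb[0],1),np.round(eb[1],1),"z95/89:",onplane("top",ea[0],X[2])[:2].round(1))
    return o
E
python3 - <<'E'
from meas import *
t=cv2.imread("pics/top0.png");s=cv2.imread("pics/scene0.png")
o=jars(t,s)
# mat
a=blob("top",t,(8,24,80,255,60,255),(230,180,288,238));b=blob("scene",s,(8,24,80,255,100,255),(322,172,374,207))
ea,eb=ell(a),ell(b);print("mat",tri(ea[0],eb[0]),onplane("top",ea[0],5),onplane("scene",eb[0],5),ea,eb)
# tray: darker than table
g=blob("top",t,(0,180,0,90,0,102),(403,155,475,268));rc=cv2.minAreaRect(g);q=cv2.boxPoints(rc)
print("tray",rc,[onplane("top",p,20)[:2].round(1) for p in q],onplane("top",rc[0],20))
g2=blob("scene",s,(0,180,0,90,0,160),(148,236,290,330));q2=cv2.approxPolyDP(cv2.convexHull(g2),6,True)[:,0];print(q2)
# floor-height check from dark inner edges later
for nm,roi in(("rack",(140,140,198,280)),("carton",(316,155,378,262))):
    g=blob("top",t,(5,24,70,255,50,255),roi,5);rc=cv2.minAreaRect(cv2.convexHull(g));q=cv2.boxPoints(rc);print(nm,rc,[onplane("top",p,22)[:2].round(1) for p in q])
n=["red","blue","yellow","white"];A=np.array([o[k][:2] for k in n if k in o]);print(np.diff(A,axis=0).round(1))
E
```

```text
red [ 501.3  513.2 -587.1] gap 94.3 [159.4 253.1] [22.7 23.9] [405.3 266. ] [19.7 29.5] z95/89: [461.3 486.5]
blue [ 633.5  532.2 -614.9] gap 136.8 [159.7 221.1] [21.2 22. ] [444.4 283.9] [11.3 29. ] z95/89: [572.4 497.4]
yellow [562.1 300.5  89.8] gap 4.5 [159.6 189.3] [21.6 22.6] [402. 130.] [ 7.6 17.9] z95/89: [560.2 299.1]
white [628.3 302.5  89.9] gap 4.2 [159.7 158.2] [19.7 20.9] [426.  137.1] [ 6.3 17.2] z95/89: [626.5 301.2]
green [628.1 -46.8  12.3] gap 301.8 [350.3 226.6] [21.2 21.8] [419.2 240.8] [17.  23.2] z95/89: [ 488.1 -103.8]
mat (array([532.47854113, 103.5035801 ,   0.60738841]), np.float64(1.7934873863124428)) [531.16533405 102.53230211   5.        ] [536.57630426  98.63657784   5.        ] ((257.77618408203125, 208.21632385253906), (42.7545166015625, 43.66783905029297), 74.52729034423828) ((347.35040283203125, 188.76930236816406), (22.776369094848633, 40.5579948425293), 93.23950958251953)
tray ((438.4466857910156, 210.47607421875), (100.10808563232422, 52.56789016723633), 82.17092895507812) [array([ 626.9, -230. ]), array([ 643. , -348.3]), array([ 420.2, -367.7]), array([ 405.2, -252.6])] [ 522.26802123 -299.70204853   20.        ]
[[152 273]
 [198 241]
 [285 282]
 [286 291]
 [251 329]
 [238 329]
 [158 286]]
rack ((182.0247802734375, 210.03018188476562), (126.10038757324219, 21.41304588317871), 89.30130767822266) [array([668.1, 297.7]), array([668.5, 249.8]), array([387.9, 238.8]), array([387.6, 285. ])]
carton ((348.0, 207.0), (94.0, 50.0), 90.0) [array([637.4, -44.2]), array([ 637. , -156.5]), array([ 426.7, -151.6]), array([427.3, -42.2])]
[[ 132.2   19. ]
 [ -71.4 -231.7]
 [  66.2    2. ]]
```

```bash
sed -i 's/^LS=.*/LS=dict(red=(170,8,110,255,145,255),blue=(100,118,90,255,118,255),yellow=(24,36,80,255,165,255),white=(0,180,0,35,185,255),green=(52,80,80,255,108,255))/' meas.py
python3 - <<'E'
from meas import *
t=cv2.imread("pics/top0.png");s=cv2.imread("pics/scene0.png")
R={k:jars(t,s,rs=r,names=[k])[k] for k,r in dict(red=(344,105,368,128),blue=(366,112,390,136),yellow=(388,118,413,142),white=(412,125,437,150),green=(255,175,295,210)).items()}
A=np.array([R[k] for k in("red","blue","yellow","white")])
for z in(90,95):
    B=np.array([onplane("top",proj("top",x),z)[:2] for x in A]);print(z,B.round(1).tolist())
    d=B[3]-B[0];print(np.degrees(np.arctan2(d[1],d[0])),np.linalg.norm(d))
# green in carton
print(onplane("top",proj("top",R["green"]),89))
v=cv2.cvtColor(t,cv2.COLOR_BGR2GRAY)
m=blob("top",t,(0,180,0,110,0,56),(325,160,372,200)); print("black",cv2.fitEllipse(m),onplane("top",cv2.fitEllipse(m)[0],89))
# tray dark inner rim rows
print(cv2.GaussianBlur(v,(3,3),0)[212,400:475].tolist());print(cv2.GaussianBlur(v,(3,3),0)[155:270,440].tolist())
print(cv2.GaussianBlur(v,(3,3),0)[245,140:200].tolist())
E
```

```text
red [429.6 296.3  89.3] gap 4.3 [159.4 253.1] [22.7 23.9] [357.6 117.3] [ 7.6 17.5] z95/89: [427.9 294.9]
blue [495.4 298.2  88.7] gap 4.1 [159.7 221.1] [21.2 22. ] [378.9 123.8] [ 7.7 16.9] z95/89: [493.7 296.9]
yellow [562.  300.4  89.8] gap 4.2 [159.6 189.3] [21.6 22.6] [401.9 130.1] [ 8.3 18.7] z95/89: [560.2 299.1]
white [623.8 298.  101.2] gap 0.0 [159.7 158.2] [19.7 20.9] [423.3 133.3] [20.1 28.3] z95/89: [623.8 298. ]
green [482.6 -96.2  82.8] gap 3.9 [350.3 226.6] [21.2 21.8] [275.8 189.8] [12.1 22.1] z95/89: [481.1 -97.5]
90 [[429.6, 296.1], [495.2, 297.8], [562.0, 300.3], [626.4, 301.2]]
1.486281975545003 196.8917145911637
95 [[429.3, 294.7], [494.7, 296.4], [561.1, 298.9], [625.2, 299.7]]
1.4862819755450016 195.95450575512618
[481.94155636 -95.61995204  89.        ]
black ((349.5169677734375, 181.16981506347656), (20.586872100830078, 24.478145599365234), 21.212684631347656) [576.0849278  -96.94726518  89.        ]
[116, 116, 116, 115, 115, 115, 116, 116, 116, 116, 117, 114, 103, 82, 65, 68, 82, 88, 89, 90, 90, 89, 89, 89, 89, 88, 88, 87, 87, 88, 88, 88, 89, 89, 88, 89, 89
[... 188 characters left out ...]
, 107, 95, 76, 63, 67, 80, 86, 87, 88, 88, 87, 86, 86, 87, 87, 88, 88, 87, 86, 85, 86, 87, 88, 87, 86, 87, 88, 87, 86, 86, 87, 87, 88, 88, 87, 87, 87, 87, 88, 87, 87, 88, 88, 87, 87, 88, 87, 87, 88, 88, 88, 89, 88, 87, 88, 89, 88, 87, 87, 87, 87, 87, 88, 88, 89, 89, 88, 88, 88, 88, 88, 88, 89, 89, 89, 90, 89, 88, 89, 89, 89, 89, 90, 91, 90, 90, 89, 90, 89, 89, 89, 89, 88, 89, 90, 90, 90, 90, 90, 91, 97, 105, 110, 113, 114, 115, 115, 115, 114, 112]
[110, 110, 109, 109, 107, 98, 88, 83, 79, 68, 58, 61, 68, 72, 71, 69, 68, 70, 71, 72, 73, 71, 71, 70, 70, 71, 69, 64, 56, 48, 43, 44, 50, 56, 60, 63, 68, 72, 72, 69, 70, 75, 81, 82, 81, 79, 78, 79, 81, 82, 78, 67, 53, 52, 63, 79, 96, 109, 114, 114]
```

Lane yaw comes out at about 1.5°, jar spacing at about 65.5 mm and lid height at about 90–95 mm. That fits a 10 mm floor plus an 85 mm jar. I'll start with red, grasping and lifting, and then check the offset between the jar and the gripper.

```bash
cat > act.py <<'E'
import numpy as np
from workcell import r,gripper_open,gripper_close,readout,vision,kinematics
UP=185
SP={"s1":(429.2,295.4),"s2":(494.9,297.1),"s3":(560.9,298.8),"s4":(626.8,300.5),"green":(481.9,-96.2)}
YAW={"s":1.5,"g":0.,"t":5.8,"m":1.5}
def ori(deg):
    c,s=np.cos(np.radians(deg)),np.sin(np.radians(deg)); return np.array([[-c,-s,0],[-s,c,0],[0,0,-1.]])
def st(tag):
    s=readout.sense(); print(tag,"t%.1f"%s["t"],s["tool_pos"].round(1),"w%.3f"%s["gripper_width"],"f%.1f"%s["finger_force"],s["ft_force"].round(1)); return s
def pick(xy,yaw,z):
    r.move_linear([*xy,UP],ori(yaw),v=300); r.move_linear([*xy,z],v=150); st("at")
    gripper_close(); s=st("grip"); r.move_linear([*xy,UP],v=150); st("up"); return s
def place(xy,yaw,z):
    r.move_linear([*xy,UP],ori(yaw),v=300); r.move_linear([*xy,z+10],v=150); r.pause(.2)
    hit=r.move_linear([*xy,z-3],v=25,guard=4); s=st("set %s"%hit)
    gripper_open(); r.move_linear([*xy,UP],v=150); st("free")
E
python3 - <<'E'
from act import *
import cv2
for k,v in SP.items(): print(k,kinematics.inverse_kinematics([*v,UP],ori(0 if k=="green" else 1.5)) is not None,kinematics.inverse_kinematics([*v,40],ori(1.5)) is not None)
r.move_to([*SP["s1"],UP],ori(1.5))
r.pause(.2); cv2.imwrite("pics/t1.png",vision.grab_frame("top"))
pick(SP["s1"],1.5,42)
for n in("top","scene"): cv2.imwrite(f"pics/{n}2.png",vision.grab_frame(n))
a=cv2.imread("pics/scene2.png")[0:220,250:550];b=cv2.imread("pics/top2.png")[120:340,60:360]
cv2.imwrite("pics/c2.png",cv2.resize(np.hstack([a,b]),(798,292),interpolation=cv2.INTER_CUBIC))
E
```

```text
s1 True True
s2 True True
s3 True True
s4 True True
green True True
at t2.9 [429.7 295.8  42.7] w0.998 f0.0 [-0.5 -1.  -0.1]
grip t3.6 [429.2 295.3  42.1] w0.541 f30.0 [ 0.3 -1.6  1.4]
up t4.7 [428.6 294.9 184.1] w0.541 f30.0 [-0.8  0.4 -2.1]
```

View pics/c2.png

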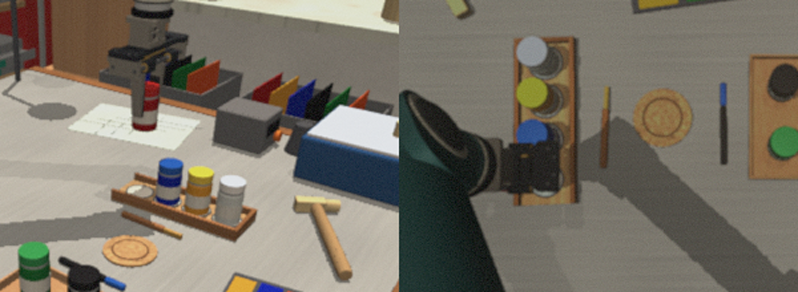

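The scene crop shows red held upright, with its spot now bare at about (135,190). Width 0.541 is about 50 mm, so the grip is good. Next: red to the tray, then blue.

```bash
cat >> act.py <<'E'
TR={"near":(472.3,-305.),"far":(571.7,-295.)}
E
python3 - <<'E'
from act import *
import cv2
place(TR["near"],5.8,36)
for n in("top","scene"): cv2.imwrite(f"pics/{n}3.png",vision.grab_frame(n))
pick(SP["s2"],1.5,42); place(TR["far"],5.8,36)
r.move_linear([480,-60,UP],v=300); r.pause(.2)
for n in("top","scene"): cv2.imwrite(f"pics/{n}4.png",vision.grab_frame(n))
a=cv2.imread("pics/top4.png")[130:290,130:480];cv2.imwrite("pics/c4.png",cv2.resize(a,(798,365),interpolation=cv2.INTER_CUBIC))
st("end")
E
```

```text
set True t8.7 [ 472.4 -305.    35.9] w0.541 f30.0 [-0.8  0.8  3.8]
free t10.6 [ 471.7 -304.6  184.1] w0.998 f0.0 [-0.1 -0.3 -0.3]
at t14.0 [495.6 297.4  42.8] w1.001 f0.0 [0.2 0.4 0.4]
grip t14.7 [494.9 297.   42.1] w0.539 f30.0 [-0.2 -1.2  0.5]
up t15.8 [494.2 296.7 183.9] w0.539 f30.0 [ 0.8 -0.8 -1.9]
set True t19.6 [ 571.7 -295.    35.9] w0.540 f30.0 [-0.   0.3  4.2]
free t21.5 [ 571.1 -294.6  183.9] w0.999 f0.0 [ 0.2  0.1 -0. ]
end t22.8 [480.1 -60.9 184.8] w1.001 f0.0 [-0.4  1.2  0. ]
```

View pics/c4.png

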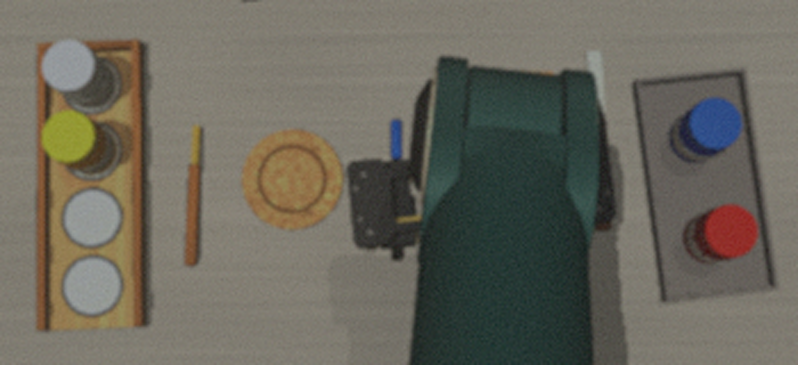

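View pics/scene4.png

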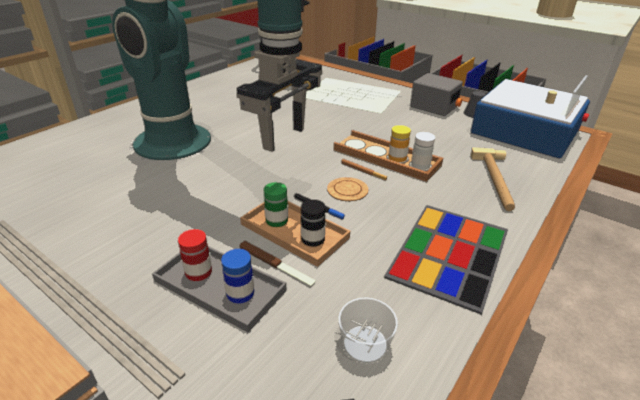

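Red and blue stand in the tray, at top-crop (730,232) and (713,125). Rack spots 1 and 2 are bare white discs at (92,286) and (92,217). I'll measure the spots and the mat, using the placed jars to work out the camera bias.

Run:
```python
from meas import *
t=cv2.imread("pics/top4.png");s=cv2.imread("pics/scene4.png")
for i,(rt,rs) in enumerate([((155,240,186,272),(344,134,367,157)),((155,210,186,241),(364,142,388,160))]):
    a=blob("top",t,(0,180,0,70,100,255),rt);b=blob("scene",s,(0,180,0,55,200,255),rs,2)
    ea,eb=ell(a),ell(b);print("spot",i+1,ea,eb,"\n tri",tri(ea[0],eb[0]),"top@10",onplane("top",ea[0],10),"scene@10",onplane("scene",eb[0],10))
for k,rs in dict(red=(175,228,212,262),blue=(218,245,256,282)).items():
    ea=ell(blob("top",t,LT[k],(400,150,480,270)));eb=ell(blob("scene",s,LS[k],rs,2));print(k,tri(ea[0],eb[0]),"top@89",onplane("top",ea[0],89),"scene@89",onplane("scene",eb[0],89),ea[1],eb[1])
a=blob("top",t,(8,24,80,255,60,255),(230,180,282,238));print(cv2.minEnclosingCircle(a))
# mat: inner dark ring via Hough + outline, first frame
t0=cv2.imread("pics/top0.png")
for im in(t0,t):
    a=blob("top",im,(8,24,70,255,60,255),(230,180,285,238));e=ell(a);print("mat",e,onplane("top",e[0],5))
for im in(cv2.imread("pics/scene0.png"),s):
    a=blob("scene",im,(8,24,70,255,100,255),(322,172,374,207));e=ell(a);print("mat s",e,onplane("scene",e[0],5))
```

```text
spot 1 ((170.0487060546875, 254.91555786132812), (25.720369338989258, 26.7573184967041), 50.11140823364258) ((356.1835632324219, 144.48077392578125), (7.641435623168945, 17.847700119018555), 94.64694213867188) 
 tri (array([429.95915586, 296.52642638,   6.51253393]), np.float64(5.377226732880753)) top@10 [427.67247287 293.88284082  10.        ] scene@10 [434.98758183 293.29714398  10.        ]
spot 2 ((169.968505859375, 225.05372619628906), (25.492971420288086, 26.360977172851562), 52.344058990478516) ((376.81573486328125, 151.1236572265625), (8.304145812988281, 17.86779022216797), 97.59349060058594) 
 tri (array([496.09039814, 298.73668072,   6.7555512 ]), np.float64(5.143006378326076)) top@10 [493.65692877 296.26410702  10.        ] scene@10 [500.42984415 295.88674868  10.        ]
red (array([ 471.78605411, -303.85272036,   84.04324002]), np.float64(2.9518953561835346)) top@89 [ 470.42010424 -303.61375395   89.        ] scene@89 [ 478.1906123  -306.27811664   89.        ] (22.316791534423828, 22.816221237182617) (16.69357681274414, 28.298152923583984)
blue (array([ 571.71117434, -
[... 199 characters left out ...]
861328) (19.178852081298828, 29.40723991394043)
((257.8462829589844, 208.1890411376953), 22.261699676513672)
mat ((257.7909851074219, 208.19093322753906), (43.55178451538086, 44.16840744018555), 71.18549346923828) [531.22266136 102.49965519   5.        ]
mat ((257.78741455078125, 208.18023681640625), (43.53131103515625, 44.12839126586914), 73.93354034423828) [531.24690982 102.50786974   5.        ]
mat s ((347.3625793457031, 188.63531494140625), (23.319393157958984, 41.002166748046875), 92.65546417236328) [536.27452072  99.13699672   5.        ]
mat s ((347.24688720703125, 188.6534423828125), (23.314714431762695, 40.72996139526367), 92.94573974609375) [536.09877861  98.90052941   5.        ]
```

Top-view bias is only about 2 mm, changing slightly with y, so the corrected mat centre is about (532, 101.3). Next: yellow to the mat, white to spot 3, green to spot 4.

Run:
```python
from act import *
import cv2
pick(SP["s3"],1.5,42); place((532,101.3),1.5,37)
pick(SP["s4"],1.5,42)
for n in("top","scene"): cv2.imwrite(f"pics/{n}5.png",vision.grab_frame(n))
place(SP["s3"],1.5,42)
r.move_linear([520,-96,UP],v=300); r.pause(.2)
for n in("top","scene"): cv2.imwrite(f"pics/{n}6.png",vision.grab_frame(n))
st("end")
a=cv2.imread("pics/top6.png")[130:290,130:480];b=cv2.imread("pics/scene6.png")[95:215,300:450]
cv2.imwrite("pics/c6.png",np.hstack([cv2.resize(a,None,fx=1.4,fy=1.4),cv2.resize(b,(280,224))]))
from meas import *
t=cv2.imread("pics/top6.png");s=cv2.imread("pics/scene6.png")
for n,im,roi in(("top",t,(220,170,285,230)),("scene",s,(325,150,372,182))):
    e=ell(blob(n,im,(LT if n=="top" else LS)["yellow"],roi,2));print(n,e,onplane(n,e[0],90))
a=blob("top",t,LT["white"],(150,178,182,205));print(ell(a),onplane("top",ell(a)[0],95))
```

```text
at t25.3 [561.6 299.1  43. ] w0.997 f0.0 [0.5 0.4 0.1]
grip t26.0 [560.9 298.9  42.1] w0.539 f30.0 [-0.3 -1.1  1. ]
up t27.1 [560.2 298.4 183.8] w0.544 f30.0 [ 0.4  0.8 -2.1]
set True t29.6 [532.1 101.4  36.9] w0.538 f30.0 [-0.8  1.   4.3]
free t31.5 [531.3 101.2 184.2] w0.999 f0.0 [-0.3 -0.5 -0.4]
at t33.5 [627.6 300.8  43.2] w1.003 f0.0 [ 0.3 -0.6  0.3]
grip t34.2 [626.8 300.6  42. ] w0.545 f30.0 [-0.3 -0.1 -0.5]
up t35.3 [626.1 300.1 183.7] w0.537 f30.0 [ 0.2 -1.2 -2.8]
set True t37.5 [560.9 298.9  41.9] w0.540 f30.0 [-0.1 -0.4  3.8]
free t39.3 [560.2 298.5 184. ] w0.998 f0.0 [0.3 0.2 0.2]
end t41.1 [520.1 -95.3 185. ] w0.999 f0.0 [-0.9 -0.3  0.5]
top ((255.91432189941406, 204.18820190429688), (22.125375747680664, 22.254310607910156), 79.11000061035156) [528.01435061  98.57910182  90.        ]
scene ((349.2652893066406, 158.69223022460938), (10.724197387695312, 20.508642196655273), 92.92613220214844) [538.83263514  95.86806539  90.        ]
((159.8984375, 189.26531982421875), (20.332202911376953, 21.271028518676758), 41.76384353637695) [559.39145107 297.05507244  95.        ]
```

View pics/c6.png

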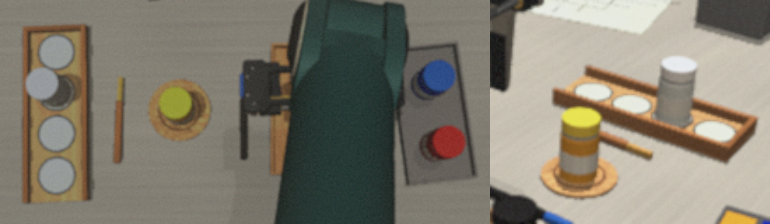

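Yellow stands on the mat and white on spot 3. The lid reading suggests yellow may sit 3–4 mm off centre, so I'll check it close up in both views.

Run:
```python
from meas import *
t=cv2.imread("pics/top6.png");s=cv2.imread("pics/scene6.png")
print("cam",ray("top",(0,0))[0])
a=cv2.resize(t[180:240,225:290],None,fx=6,fy=6,interpolation=cv2.INTER_CUBIC);b=cv2.resize(s[145:205,318:378],None,fx=6,fy=6,interpolation=cv2.INTER_CUBIC)
# expected outlines: jar base (r=25) about the seen mat centre
for im,n,o,z0 in((a,"top",(225,180),(531.2,102.5)),(b,"scene",(318,145),(536.2,99.))):
    for z,rad,c in((5,25,(0,255,0)),(90,25,(255,0,0)),(5,34,(255,255,0)),):
        p=np.array([(proj(n,[z0[0]+rad*np.cos(w),z0[1]+rad*np.sin(w),z])-o+.5)*6 for w in np.linspace(0,6.283,60)]);cv2.polylines(im,[p.astype(np.int32)],True,c,1)
cv2.imwrite("pics/c7.png",np.hstack([a,b]))
```

```text
cam [ 376.04213611   -2.8800845  1140.41537713]
```

View pics/c7.png

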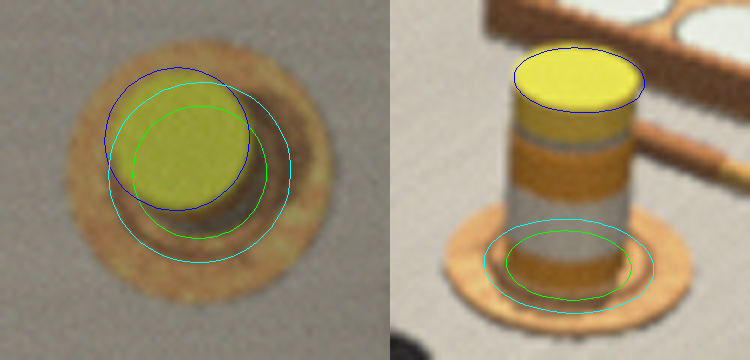

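In both views the jar base sits inside the dark ring, concentric to about 2–3 mm, so I'll leave it. Next: green to the rear spot, then red and blue back.

Run:
```python
from act import *
import cv2
pick((483,-97),0,36); place(SP["s4"],1.5,42)
pick(TR["near"],5.8,36); place(SP["s1"],1.5,42)
pick(TR["far"],5.8,36); place(SP["s2"],1.5,42)
r.move_linear([450,-300,UP],v=300); r.pause(.2)
st("end")
for n in("top","scene"): cv2.imwrite(f"pics/{n}8.png",vision.grab_frame(n))
a=cv2.imread("pics/top8.png")[130:290,130:400];b=cv2.imread("pics/scene8.png")[95:255,230:450]
cv2.imwrite("pics/c8.png",np.hstack([cv2.resize(a,None,fx=1.6,fy=1.6),cv2.resize(b,None,fx=1.6,fy=1.6)]))
from meas import *
t=cv2.imread("pics/top8.png")
for k in LT:
    e=ell(blob("top",t,LT[k],(130,135,300,285)));print(k,np.round(e[0],1),onplane("top",e[0],95).round(1))
```

```text
at t42.5 [483.7 -97.1  36.6] w0.998 f0.0 [-0.4 -0.  -0.2]
grip t43.2 [483.1 -97.1  36.1] w0.536 f30.0 [-0.3 -0.3  2.5]
up t44.4 [482.3 -96.9 184.1] w0.540 f30.0 [-0.5 -0.4 -2.7]
set True t47.6 [626.8 300.5  42. ] w0.538 f30.0 [-1.8 -0.1  3.9]
free t49.5 [626.1 300.2 183.8] w0.999 f0.0 [ 0.3  0.3 -0.8]
at t52.8 [ 472.9 -305.4   36.8] w1.003 f0.0 [-0.  -0.1  1.5]
grip t53.5 [ 472.4 -305.    36.1] w0.541 f30.0 [0.5 0.7 1.4]
up t54.7 [ 471.7 -304.6  184. ] w0.535 f30.0 [-0.1 -0.5 -1.8]
set True t58.5 [429.2 295.5  41.9] w0.542 f30.0 [-0.7  0.2  3.9]
free t60.4 [428.7 295.  184.2] w0.999 f0.0 [ 0.1  0.5 -0. ]
at t63.7 [ 572.4 -295.4   37. ] w1.004 f0.0 [-0.3 -0.5  0.2]
grip t64.4 [ 571.7 -295.    36.1] w0.541 f30.0 [1.4 0.8 0.3]
up t65.5 [ 571.  -294.6  183.8] w0.543 f30.0 [ 0.6 -1.3 -2.9]
set True t69.3 [494.9 297.1  41.9] w0.540 f30.0 [-0.5 -0.5  4.4]
free t71.2 [494.3 296.7 184.1] w1.004 f0.0 [0.3 0.3 0.6]
end t73.6 [ 450.2 -299.3  185. ] w1.000 f0.0 [ 0.4  0.2 -0.1]
red [158.7 253.1] [427.6 294.8  95. ]
blue [159.6 221.2] [493.  295.3  95. ]
yellow [254.9 203.2] [529.4 100.1  95. ]
white [159.9 189.3] [559.4 297.1  95. ]
green [160.3 158.6] [624.5 298.6  95. ]
```

View pics/c8.png

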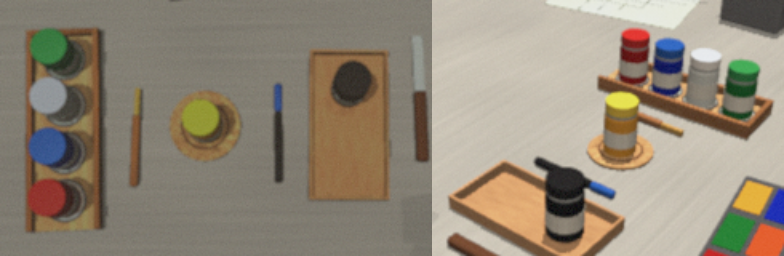

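View pics/scene8.png

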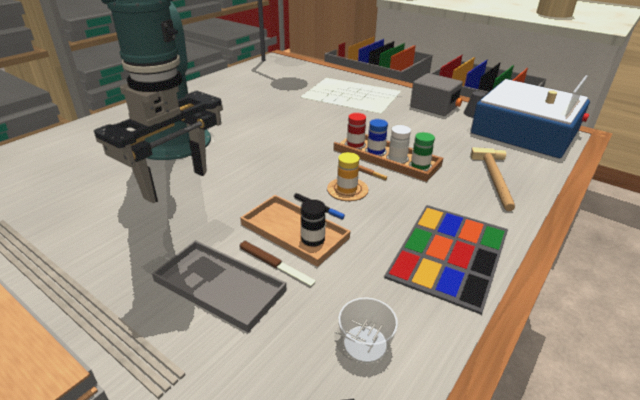

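The rack now reads red, blue, white, green from front to rear, all upright. Yellow is in the mat ring at scene (347,175), black is undisturbed and the tray is empty. The job is ready to hand in.

```bash
python3 -c "
from workcell import ticket
print(ticket.sign_off())"
```

```text
the job is handed in; nothing more can be done
None
```

The job is done and handed in at about 74 s of the allowed 144 s: yellow stands within 2–3 mm of the mat's middle, white is on the third spot, green on the rearmost, red and blue are back on their own spots, all jars are upright, and black was left alone.

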